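Take a bore's depth with a rod gauge and lock it in

TASK

Measure the bore in the test block with the depth gauge that stands across it: push the gauge's rod down by its knob until the tip rests on the floor of the bore, without forcing it and with the gauge sitting flat on the block, then press the clamp lever fully down so that the rod is locked at that depth. Then lift the gauge off and set it down level in the two notches of the wooden rest, rod hanging between the end boards, with the measured depth unchanged, and let go; leave the other things on the bench as they are.

Things in the scene. Friction and masses are not known exactly. Their poses are not given: they have to be found in the camera images.
- gauge: loose steel depth gauge, about 0.4 kg. Origin: centre of the underside of its bridge bar (24 x 150 x 12 mm), on the rod's axis; y runs along the bar towards the lever, x across, z up. In its middle an aluminium housing 28 x 36 mm, top 44 mm above the origin; an 8 mm steel rod, marked every 5 mm, slides upright through it with a knob on top. It starts across the block's bore, bar along the block's y
- knob (a point): centre of the grey knob with dark grip rings (22 mm across, 26 mm tall, upright) on the gauge's rod; moves with the rod, 126 mm above its tip; axes as gauge. Unlocked, the rod slides at about 2 N and stays where it is left, but lifting the knob would only draw the rod up through the gauge. Locked, the rod holds at least 10 N, so the gauge can be carried by the knob
- probe_tip (a point): lower end of the rod, on its axis (round nose, 8 mm diameter); axes as gauge
- rod (a joint): how far the rod's tip stands out below the underside of the bridge, m: 0 (flush) to 0.064 (knob almost on the housing); grows as the rod is pushed down; starts between 0 and 0.014
- lever (a joint): steel clamp lever on the +y side of the housing, rad: 0 = open, pointing outwards and 40 degrees up; 0.70 = pressed fully down, level, on its stop, rod clamped. 72 mm long, pivot (an x axis) 25 mm from the rod's axis and 36 mm above the bridge's underside. Pressing its outer end down takes 4 to 8 N; it stays where left. A straight downward push 70 mm from the rod's axis does not tip the gauge
- lever_pad (a point): middle of the top face of the paddle (20 mm wide, 24 mm long) at the lever's end, 57 mm from the pivot; moves with the lever: when open about 64 mm from the rod's axis and 78 mm above the bridge's underside, when locked 82 mm and 43 mm
- block: heavy fixed test block, grey casting with a steel top plate, 92 (x) x 162 (y) x 70 mm on a flange 120 mm wide (x) and 10 mm thick; origin under its centre, z up; its upright bore, 51 mm across, is in the middle of the top
- plug: aluminium plug pressed into the bore, its flat top the bore's floor; origin at the centre of that top, z up, 38 to 54 mm below the block's top, differently each time; it does not give way to pushes below 100 N
- rest: fixed wooden rest for the gauge: base board 80 (x) x 172 (y) x 12 mm and two notched end boards, 16 mm thick and 92 mm tall, standing at y = -60 and +60 mm with 104 mm clear between them; origin under its centre, z up
- rest_seat (a point): point midway between the rest's two notches at the height of the notch floors (80 mm above the bench), axes as rest. Each notch is 42 mm wide (x), 12 mm deep and open at the top; the bridge lies in both, the middle of its underside on this point, along the rest's y either way round
- notebook: notebook 210 x 152 x 13 mm lying at the left, with a pencil on it; bystander; origin under its centre
- calculator: calculator 148 x 78 x 14 mm lying at the right; bystander; origin under its centre
- petri_dish: petri dish 90 mm across, 15 mm tall, behind the work; bystander; origin under its centre
- beaker: small glass beaker 60 mm across, 66 mm tall, behind the work; bystander; origin under its centre
There are look-alikes about, which are no part of the job. Several things have the shape of the gauge; the one meant has the colours described above.

How it is judged:
By the outcome, as a careful person would: the job done as asked, in the order asked, and still so for the second after the job is handed in, with the robot touching nothing.
It also fails if it takes over 67 s, if anything falls off the work surface, if the arm or the gripper's body presses on something with over 40 N, if the wrist force passes 120 N, or if a joint passes its speed limit or range.

ROBOT

A 7-joint arm with a two-finger parallel gripper is mounted at the origin on a cart in front of the work surface, level with it; the furniture and walls round the work are solid. World frame = base frame: x ahead of the robot, y to its left, z up, the work surface at z = 0. Lengths are in m, angles in rad, forces in N, time in s.
With the tool pointing down it reaches from about 0.35 to 0.9 m from the base axis. Payload 8.1 kg.
Tool frame: the origin (TCP) lies at the very end of the fingers, on their centre line; the grasp point (between the pads) lies 19 mm behind it; z points along the fingers, y is the line along which they close (so a half turn about z gives the same grasp; the last joint's range is limited). The gripper opens to 92 mm and grips with 3 to 60 N. Pads are 19 mm wide; open, the fingers measure 130 mm over their backs; the gripper's body (75 mm by 190 mm) begins 47 mm behind the grasp point.
Start: joints at [-1.372, 0.434, 0.025, 1.573, -0.012, 1.134, -0.075], TCP at [0.186, 0.597, 0.202] pointing down, gripper open.
Joint ranges: [-2.62, 2.62], [-0.44, 2.09], [-1.27, 1.32], [0.08, 2.57], [-1.32, 4.46], [0.12, 2], [-2.74, 2.74]. Speed limits (rad/s): [2.22, 2.22, 3.01, 3.01, 3.14, 3.14, 3.14].

INTERFACE

Orientations are given as a rotation vector (axis times angle).
In Python, from cell import arm gives the robot as it stands.
- The arm moves only by the tool jog_arm, never from a script. Its argument "rows" is a list of rows, each a list of 3 entries, a list of its own where there are three numbers: the shift along the world's x, y, z in cm, then the turn, a rotation vector about the world's x, y, z in degrees, then the opening, from 0 (shut) to 1 (fully open). A call has 1 to 8 rows; each row is the pose to reach, as a shift and turn from the pose commanded when the call began; what a row does not reach only later rows make up. A row lasts 1/8 s, in which the tool goes at most 62.5 mm and 10.7 degrees, less where a joint would pass 70% of its speed; a pose out of reach is approached as far as the arm can. A call with a gripper value outside its range is refused whole. The fingers move at their own pace and stop on an object; "newtons" is the grip in N (left out, the last holds). Time passes only in rows, so rows that repeat a pose let the fingers close. It gives the time, the measured TCP pose, the force, the opening and the grip force at its end, in the units of the state.
- arm.observe(): the state, without advancing time (a new reading comes with each control period).
- arm.get_image(name): name is "scene" or "top"; returns a dict with "img" (420x560x3 uint8, red, green, blue), "depth" (420x560 float32, m along the optical axis (not along the pixel's ray), 0 where there is no reading), "fx", "fy", "cx", "cy" (pixels), "dist_coeffs" ([k1, k2, p1, p2, k3] as OpenCV has them; the pictures are not rectified), "rvec" (rotation vector, rad) and "tvec" (3), from world to camera coordinates, as OpenCV has them. Camera axes: x right, y down, z forward; pixel columns grow to the right and rows downward; lengths in m; the calibration is good to about 2 mm. A picture is of the moment at which its call begins.
- arm.sign_off(): hands the job in; it is judged then, once.
The state is a dict: "clock": time; "joints": joint angles; "dq": joint speeds; "joint_efforts": joint torques, N m; "position": TCP position; "ee_rot": TCP orientation; "force": force on the tool from outside, world axes, zero at the start; "ft_torque": the same for the moment, N m; "width": opening from 0.0 (shut) to 1.0 (fully open); "gripper_force": force on a finger pad.
Only numpy, scipy, OpenCV 4.12 (cv2) and the standard library are available. Lean on these libraries where they do the work, as an engineer would, in place of code of your own. Each camera call takes 0.05 s, during which the arm holds its last target. There are 200 camera calls.

## Working session

There is one attempt and no reset: what is moved stays moved. The work goes in short steps, Python scripts to look and compute and a tool call to move; the robot and the scene stay as the last step left them, time stands still between calls to the robot, and variables do not carry over. Pictures are saved under pics/ and viewed, at most 10 in all, crops included, and the job is handed in when it is done.

Besides the shell and the picture viewer there is one more tool, called after ">>>" as name([rows], argument=value, ...), one row to a line, values as JSON. jog_arm: Moves the arm, as the interface text tells. Its arguments: {"type":"object","properties":{"rows":{"type":"array","items":{"type":"array"}},"newtons":{"type":"number"}},"required":["rows"]}

```bash
ls; mkdir -p pics; cat > h.py <<'E'
import numpy as np, cv2
from cell import arm
def shot(n,f=None):
    d=arm.get_image(n)
    if f: cv2.imwrite('pics/'+f,d['img'][:,:,::-1])
    return d
def cloud(d):
    h,w=d['depth'].shape
    K=np.array([[d['fx'],0,d['cx']],[0,d['fy'],d['cy']],[0,0,1]])
    u,v=np.meshgrid(np.arange(w),np.arange(h))
    p=cv2.undistortPoints(np.stack([u,v],-1).reshape(-1,1,2).astype(float),K,np.array(d['dist_coeffs'],float)).reshape(h,w,2)
    z=d['depth'].astype(float)
    c=np.dstack([p[...,0]*z,p[...,1]*z,z])
    R=cv2.Rodrigues(np.array(d['rvec'],float))[0]
    P=(c-np.array(d['tvec']).reshape(3))@R
    P[z==0]=np.nan
    return P
def st():
    s=arm.observe()
    for k in('clock','position','ee_rot','force','width','gripper_force'): print(k,np.round(s[k],4))
E
python3 - <<'E'
from h import *
for n in('top','scene'):
    d=shot(n,n+'0.png'); np.savez(n+'0',P=cloud(d),img=d['img']); print(d['fx'],d['rvec'],d['tvec'])
st()
E
```

```text
pics
389.07018212643123 [ 2.17723905 -2.12891135  0.15537799] [-0.02085428  0.59409866  1.13745757]
509.66878162917664 [ 0.46125602  2.88855774 -0.82747219] [ 0.55262019 -0.08470116  1.80436224]
clock 0.1
position [0.1857 0.5963 0.201 ]
ee_rot [-4.7250e-01 -3.1058e+00  2.1000e-03]
force [ 0.0684 -0.7799  0.0111]
width 1.0032
gripper_force 0.0
```

View pics/top0.png

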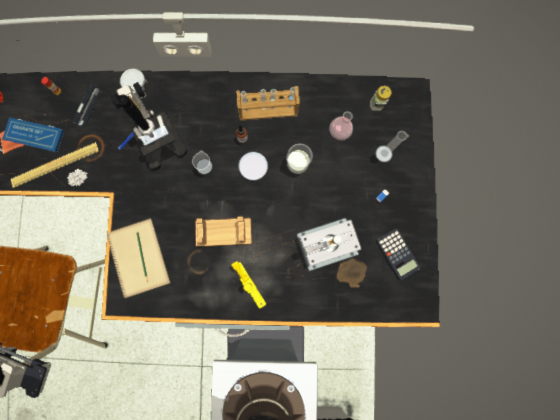

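View pics/scene0.png

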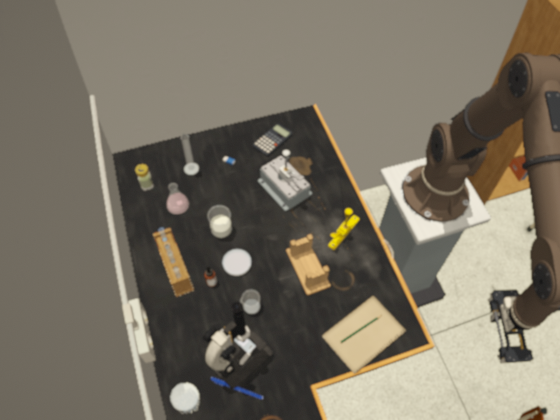

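The top view shows the block with the gauge at about (328,245), the rest at (223,231), and a yellow look-alike at (248,285). The scene view shows the block at (287,180) and the rest at (308,265). Next I'll measure their poses.

```bash
python3 - <<'E'
from h import *
T=np.load('top0.npz');P=T['P'];S=np.load('scene0.npz');Q=S['P']
def rect(P,v0,v1,u0,u1,lo,hi,t):
    m=np.zeros(P.shape[:2],bool);m[v0:v1,u0:u1]=1
    m&=(P[...,2]>lo)&(P[...,2]<hi)
    X=P[m]; r=cv2.minAreaRect(X[:,:2].astype(np.float32)*1000); print(t,len(X),np.round(r[0],1),np.round(r[1],1),round(r[2],2),'z',np.round(np.median(X[:,2]),4))
    return X
for n,A,b in(('top',P,(210,275,290,370)),('scene',Q,(145,215,250,320))):
    rect(A,*b,.060,.075,n+' blocktop'); X=rect(A,*b,.078,.3,n+' gauge')
    print('maxz',X[np.argsort(-X[:,2])[:25]].round(3).tolist()[::3])
for n,A,b in(('top',P,(205,257,185,262)),('scene',Q,(225,305,275,340))):
    rect(A,*b,.004,.2,n+' rest all');rect(A,*b,.084,.2,n+' rest top')
a=cv2.resize(T['img'][210:275,290:365],None,fx=8,fy=8,interpolation=3)[:,:,::-1]
cv2.imwrite('pics/c1.png',a)
b=cv2.resize(S['img'][140:215,250:320],None,fx=8,fy=8,interpolation=3)[:,:,::-1]
cv2.imwrite('pics/c2.png',b)
E
```

```text
top blocktop 1114 [ 510.9 -186. ] [ 91.8 159.8] 19.74 z 0.0689
top gauge 438 [ 509.2 -178.3] [ 27.7 155.5] 19.24 z 0.1124
maxz [[0.506, -0.176, 0.205], [0.511, -0.171, 0.204], [0.514, -0.187, 0.204], [0.509, -0.176, 0.203], [0.516, -0.176, 0.203], [0.509, -0.187, 0.203], [0.512, -0.19, 0.203], [0.509, -0.182, 0.202], [0.506, -0.187, 0.202]]
scene blocktop 572 [ 514.8 -184.5] [ 96.2 168.1] 20.53 z 0.0698
scene gauge 453 [ 524.5 -175.2] [ 73.6 163.5] 12.07 z 0.1069
maxz [[0.51, -0.186, 0.209], [0.512, -0.18, 0.207], [0.512, -0.171, 0.206], [0.51, -0.184, 0.206], [0.516, -0.179, 0.204], [0.504, -0.184, 0.204], [0.511, -0.192, 0.202], [0.518, -0.173, 0.202], [0.516, -0.177, 0.201]]
top rest all 1483 [543.9 138. ] [234.4 158.5] 89.36 z 0.0119
top rest top 112 [540.1 137. ] [ 67.7 136.3] 4.08 z 0.0906
scene rest all 2020 [533.9 122.8] [287.8 216.1] 71.64 z 0.0134
scene rest top 132 [508.3 136.4] [144.1 138. ] 3.86 z 0.0905
```

View pics/c1.png

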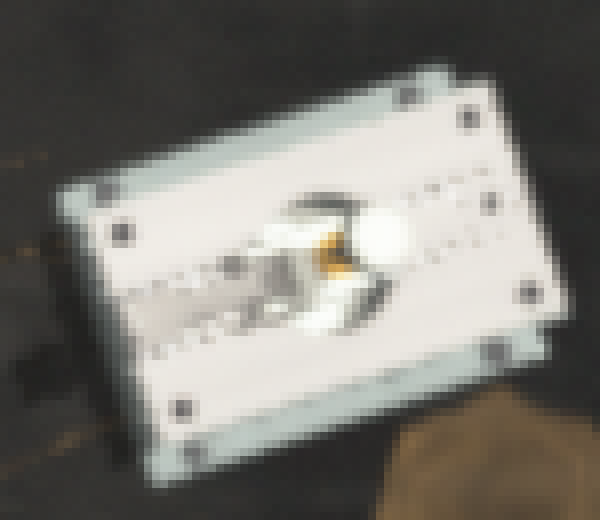

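View pics/c2.png

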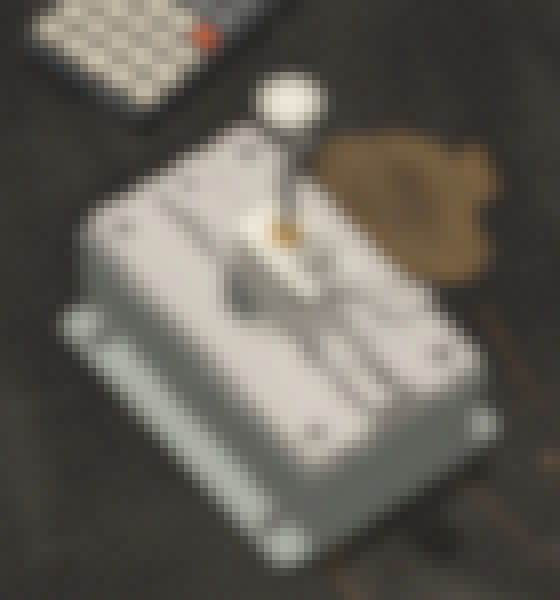

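Both crops show the grey gauge across the bore. In the top crop the knob is at about (380,235), the housing at (320,260), and the lever runs left towards +y, around (270,285). I'll refine with local-frame numbers.

```bash
python3 - <<'E'
from h import *
P=np.load('top0.npz')['P'];Q=np.load('scene0.npz')['P']
yaw=np.radians(19.8);ex=np.array([np.cos(yaw),np.sin(yaw)]);ey=np.array([-ex[1],ex[0]])
c=np.array([.511,-.183])
for n,A in(('top',P),('scene',Q)):
    X=A.reshape(-1,3);X=X[np.linalg.norm(X[:,:2]-c,axis=1)<.11]
    L=np.c_[(X[:,:2]-c)@ex,(X[:,:2]-c)@ey,X[:,2]]*1000
    k=L[(L[:,2]>175)]; print(n,'knob',k.min(0).round(),k.max(0).round(),np.median(k,0).round(1),np.percentile(k[:,2],[50,80,90]).round(1), len(k))
    g=L[(L[:,2]>74)&(L[:,2]<170)]
    for y in range(-90,100,10):
        s=g[(g[:,1]>=y)&(g[:,1]<y+10)]
        if len(s): print(y,len(s),'x',s[:,0].min().round(),s[:,0].max().round(),np.median(s[:,0]).round(1),'z',np.percentile(s[:,2],[5,50,95]).round())
c=np.array([.540,.137])
for n,A in(('top',P),('scene',Q)):
    X=A.reshape(-1,3);X=X[(np.linalg.norm(X[:,:2]-c,axis=1)<.12)]
    for lo,hi in((.084,.098),(.076,.084),(.009,.016)):
        Y=X[(X[:,2]>lo)&(X[:,2]<hi)]
        if len(Y)>5: print(n,lo,len(Y),[np.round(a,1) for a in cv2.minAreaRect(Y[:,:2].astype(np.float32)*1000)],np.median(Y[:,2]).round(4))
E
```

```text
top knob [-11.  -9. 181.] [ 11.  13. 205.] [1.000e-01 4.000e+00 2.013e+02] [201.3 203.1 204. ] 66
-80 10 x -11.0 10.0 -3.1 z [75. 80. 84.]
-70 27 x -11.0 12.0 1.2 z [79. 82. 85.]
-60 26 x -11.0 12.0 1.6 z [79. 82. 87.]
-50 30 x -11.0 34.0 0.8 z [76. 84. 87.]
-40 25 x -12.0 12.0 -0.6 z [77. 84. 86.]
-30 7 x -43.0 37.0 -10.5 z [74. 80. 84.]
-20 2 x -12.0 -11.0 -11.8 z [112. 113. 114.]
-10 10 x -13.0 14.0 -8.2 z [109. 111. 114.]
0 35 x -42.0 33.0 0.3 z [ 99. 113. 122.]
10 35 x -14.0 13.0 -0.5 z [107. 112. 115.]
20 38 x -29.0 26.0 -0.9 z [ 76. 113. 117.]
30 37 x -24.0 12.0 -1.4 z [ 78.  88. 121.]
40 28 x -25.0 10.0 -1.8 z [ 79.  87. 130.]
50 25 x -37.0 40.0 -0.5 z [ 76.  84. 137.]
60 27 x -25.0 28.0 -2.3 z [ 76. 142. 144.]
70 28 x -42.0 9.0 -1.8 z [ 76. 149. 154.]
80 9 x -8.0 9.0 0.3 z [146. 149. 152.]
scene knob [ -9. -10. 180.] [ 14.  11. 209.] [  5.7   2.9 200.8] [200.8 204.6 206.5] 55
-80 17 x -36.0 40.0 -2.6 z [74. 78. 84.]
-70 28 x -31.0 46.0 7.1 z [74. 80. 88.]
-60 22 x -28.0 43.0 8.0 z [76. 82. 90.]
-50 27 x -29.0 46.0 7.8 z [75. 81. 87.]
-40 18 x -40.0 45.0 12.5 z [75. 83. 89.]

[... 321 characters left out ...]
 [ 76.  85. 129.]
50 33 x -39.0 38.0 4.9 z [ 75.  83. 135.]
60 36 x -14.0 48.0 6.1 z [ 76.  83. 148.]
70 33 x -40.0 28.0 1.4 z [ 74.  82. 154.]
80 8 x -4.0 11.0 4.6 z [146. 152. 156.]
top 0.084 122 [array([503.9, 134.4]), array([140.2, 136.3]), np.float64(4.1)] 0.0903
top 0.076 176 [array([500.5, 137.6]), array([140.8, 136.6]), np.float64(88.4)] 0.0791
top 0.009 842 [array([507.3, 135.3]), array([147.1, 172.5]), np.float64(3.5)] 0.0115
scene 0.084 129 [array([508.3, 136.4]), array([144.1, 138. ]), np.float64(3.9)] 0.0903
scene 0.076 158 [array([505.6, 136. ]), array([148. , 141.8]), np.float64(4.1)] 0.0798
scene 0.009 573 [array([505.5, 136.5]), array([158.9, 224.3]), np.float64(4.4)] 0.0124
```

>>> jog_arm([
  [[0,0,5],[0,0,-8],0],
  [[1,-3,10],[0,0,-16],0],
  [[3,-8.5,10],[0,0,-24],0],
  [[5.5,-14,10],[0,0,-32],0],
  [[8,-19.5,10],[0,0,-40],0],
  [[10,-25,10],[0,0,-48],0],
  [[12.5,-30.5,10],[0,0,-53],0],
  [[15,-36,10],[0,0,-53],0],
], newtons=30)

```text
clock: 1.1
position: [0.3361, 0.2347, 0.3017]
ee_rot: [-1.81, -2.568, -0.0]
force: [2.0, -0.6, 0.9]
width: 0.18
gripper_force: 0.0
```

>>> jog_arm([
  [[2.3,-5.5,0],[0,0,0],0],
  [[4.6,-11,0],[0,0,0],0],
  [[7,-16.5,0],[0,0,0],0],
  [[9.5,-22,0],[0,0,0],0],
  [[12,-27.5,0],[0,0,0],0],
  [[14.5,-33,0],[0,0,0],0],
  [[16,-38,0],[0,0,0],0],
  [[17.4,-41.8,0],[0,0,0],0],
])

```text
clock: 2.1
position: [0.5098, -0.1835, 0.3015]
ee_rot: [-1.81, -2.568, 0.001]
force: [0.3, 1.1, 0.3]
width: 0.006
gripper_force: 0.0
```

```bash
python3 - <<'E'
from h import *
st()
d=shot('top','t1.png');A=cloud(d)
d2=shot('scene');B=cloud(d2)
R=cv2.Rodrigues(np.array(arm.observe()['ee_rot']))[0];print('yaw tool y',np.degrees(np.arctan2(R[1,1],R[0,1])), R[:,2])
P=np.load('top0.npz')['P'];Q=np.load('scene0.npz')['P']
c=np.array([.540,.137]);y=np.radians(4)
ex=np.array([np.cos(y),np.sin(y)]);ey=np.array([-ex[1],ex[0]])
for n,X in(('top',P),('scene',Q)):
    X=X.reshape(-1,3);L=np.c_[(X[:,:2]-c)@ex,(X[:,:2]-c)@ey,X[:,2]]*1000
    L=L[(abs(L[:,0])<50)&(abs(L[:,1])<95)]
    for lo,hi in((84,98),(6,16)):
        Y=L[(L[:,2]>lo)&(L[:,2]<hi)]
        r=cv2.minAreaRect(Y[:,:2].astype(np.float32));print(n,lo,len(Y),np.round(r[0],1),np.round(r[1],1),r[2])
E
```

```text
clock 2.1
position [ 0.5098 -0.1835  0.3015]
ee_rot [-1.8101e+00 -2.5676e+00  1.1000e-03]
force [0.2702 1.0651 0.2697]
width 0.0056
gripper_force 0.0
yaw tool y 19.358856199667628 [-6.93404839e-04 -3.06880647e-03 -9.99995051e-01]
top 84 112 [ 0.1 -0. ] [ 67.7 136.3] 0.07925353944301605
top 6 1030 [3.2 0. ] [ 86.9 172.1] 1.3546359539031982
scene 84 118 [4.4 1.5] [ 71.1 138.3] 0.24649089574813843
scene 6 682 [-1.4  0.5] [ 97.  188.1] 0.41647809743881226
```

>>> jog_arm([
  [[0,0,-3],[0,0,0],0],
  [[0,0,-6],[0,0,0],0],
  [[0,0,-8],[0,0,0],0],
  [[0,0,-8.8],[0,0,0],0],
  [[0,0,-8.8],[0,0,0],0],
])

```text
clock: 2.82
position: [0.5097, -0.1808, 0.2137]
ee_rot: [-1.808, -2.569, 0.0]
force: [-0.1, -0.7, 0.5]
width: 0.001
gripper_force: 0.0
```

>>> jog_arm([
  [[0,0,-0.4],[0,0,0],0],
  [[0,0,-0.8],[0,0,0],0],
  [[0,0,-1.2],[0,0,0],0],
  [[0,0,-1.6],[0,0,0],0],
  [[0,0,-2.0],[0,0,0],0],
  [[0,0,-2.0],[0,0,0],0],
])

```text
clock: 3.58
position: [0.5096, -0.1812, 0.1934]
ee_rot: [-1.808, -2.568, 0.0]
force: [-0.3, 0.2, -0.3]
width: 0.007
gripper_force: 0.0
```

>>> jog_arm([
  [[0,0,-0.4],[0,0,0],0],
  [[0,0,-0.8],[0,0,0],0],
  [[0,0,-1.2],[0,0,0],0],
  [[0,0,-1.6],[0,0,0],0],
])

```text
clock: 4.08
position: [0.5098, -0.1812, 0.1775]
ee_rot: [1.809, 2.569, 0.0]
force: [-0.4, 0.2, 1.0]
width: 0.004
gripper_force: 0.7
```

>>> jog_arm([
  [[0,0,-0.2],[0,0,0],0],
  [[0,0,-0.4],[0,0,0],0],
])

```text
clock: 4.32
position: [0.5098, -0.1812, 0.1737]
ee_rot: [-1.809, -2.569, -0.0]
force: [0.1, 1.2, 2.2]
width: 0.004
gripper_force: 0.7
```

```bash
python3 - <<'E'
from h import *
st()
d=shot('scene');A=cloud(d)
im=cv2.resize(d['img'][130:215,235:335],None,fx=7,fy=7,interpolation=3)[:,:,::-1];cv2.imwrite('pics/c3.png',im)
st()
E
```

```text
clock 4.325
position [ 0.5098 -0.1812  0.1737]
ee_rot [-1.8086e+00 -2.5687e+00 -2.0000e-04]
force [0.0679 1.2194 2.2227]
width 0.0038
gripper_force 0.7216
clock 4.375
position [ 0.5098 -0.1812  0.1735]
ee_rot [-1.8085e+00 -2.5687e+00  1.0000e-04]
force [ 0.615   0.4603 -0.5056]
width 0.0008
gripper_force 0.0
```

View pics/c3.png

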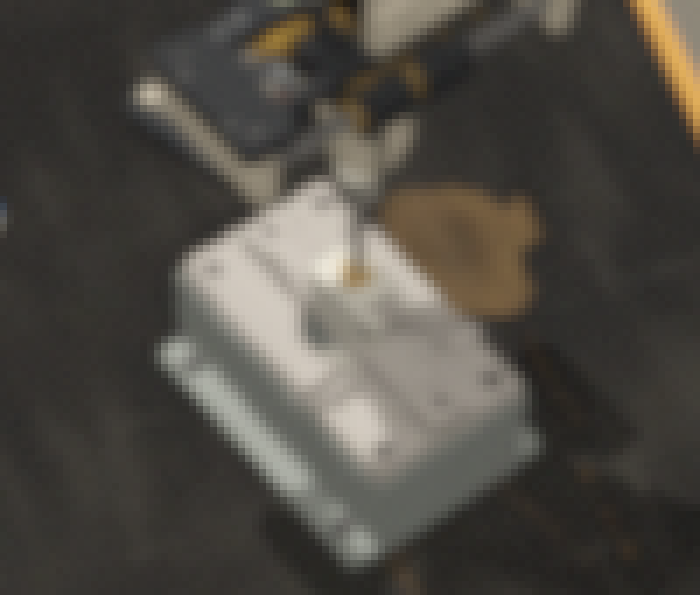

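The crop shows the fingers on the knob at about (355,165), the rod going down into the housing at (355,270), and the gauge still flat. I'll continue in small steps.

>>> jog_arm([
  [[0,0,-0.1],[0,0,0],0],
  [[0,0,-0.2],[0,0,0],0],
  [[0,0,-0.2],[0,0,0],0],
])

```text
clock: 4.75
position: [0.5098, -0.1813, 0.1717]
ee_rot: [1.809, 2.569, -0.0]
force: [-0.3, 0.1, -0.1]
width: 0.006
gripper_force: 0.0
```

>>> jog_arm([
  [[0,0,-0.1],[0,0,0],0],
  [[0,0,-0.2],[0,0,0],0],
  [[0,0,-0.2],[0,0,0],0],
])

```text
clock: 5.12
position: [0.5098, -0.1812, 0.1696]
ee_rot: [-1.809, -2.569, 0.0]
force: [0.1, 1.3, -0.4]
width: 0.002
gripper_force: 0.0
```

>>> jog_arm([
  [[0,0,-0.1],[0,0,0],0],
  [[0,0,-0.2],[0,0,0],0],
  [[0,0,-0.2],[0,0,0],0],
])

```text
clock: 5.5
position: [0.5097, -0.1812, 0.1676]
ee_rot: [-1.809, -2.569, 0.0]
force: [-0.3, 0.4, -0.4]
width: 0.005
gripper_force: 0.0
```

>>> jog_arm([
  [[0,0,-0.1],[0,0,0],0],
  [[0,0,-0.2],[0,0,0],0],
  [[0,0,-0.2],[0,0,0],0],
])

```text
clock: 5.88
position: [0.5098, -0.1812, 0.1656]
ee_rot: [-1.809, -2.569, 0.0]
force: [-0.4, 0.6, 0.3]
width: 0.002
gripper_force: 0.0
```

>>> jog_arm([
  [[0,0,-0.1],[0,0,0],0],
  [[0,0,-0.2],[0,0,0],0],
  [[0,0,-0.2],[0,0,0],0],
])

```text
clock: 6.25
position: [0.5098, -0.1812, 0.1636]
ee_rot: [-1.809, -2.569, 0.0]
force: [0.2, 0.5, -0.8]
width: 0.006
gripper_force: 0.0
```

>>> jog_arm([
  [[0,0,-0.1],[0,0,0],0],
  [[0,0,-0.2],[0,0,0],0],
  [[0,0,-0.2],[0,0,0],0],
])

```text
clock: 6.62
position: [0.5098, -0.1813, 0.1616]
ee_rot: [1.809, 2.569, -0.0]
force: [-0.2, -0.5, 0.6]
width: 0.006
gripper_force: 0.0
```

>>> jog_arm([
  [[0,0,-0.1],[0,0,0],0],
  [[0,0,-0.2],[0,0,0],0],
  [[0,0,-0.2],[0,0,0],0],
])

```text
clock: 7.0
position: [0.5098, -0.1813, 0.1596]
ee_rot: [-1.809, -2.569, 0.0]
force: [-0.7, 0.2, -0.3]
width: 0.005
gripper_force: 0.0
```

>>> jog_arm([
  [[0,0,-0.1],[0,0,0],0],
  [[0,0,-0.2],[0,0,0],0],
  [[0,0,-0.2],[0,0,0],0],
])

```text
clock: 7.38
position: [0.5098, -0.1812, 0.1576]
ee_rot: [-1.809, -2.569, 0.0]
force: [-0.3, -0.0, 0.1]
width: 0.002
gripper_force: 0.0
```

>>> jog_arm([
  [[0,0,-0.1],[0,0,0],0],
  [[0,0,-0.1],[0,0,0],0],
])

```text
clock: 7.62
position: [0.5098, -0.1813, 0.1567]
ee_rot: [-1.809, -2.569, 0.0]
force: [-0.1, 0.8, 0.2]
width: 0.004
gripper_force: 0.0
```

>>> jog_arm([
  [[0,0,-0.1],[0,0,0],0],
  [[0,0,-0.1],[0,0,0],0],
])

```text
clock: 7.88
position: [0.5098, -0.1812, 0.1557]
ee_rot: [-1.809, -2.569, 0.0]
force: [0.2, -0.3, 0.1]
width: 0.004
gripper_force: 0.0
```

```bash
python3 - <<'E'
from h import *
st()
d=shot('scene')
im=cv2.resize(d['img'][130:215,235:335],None,fx=7,fy=7,interpolation=3)[:,:,::-1];cv2.imwrite('pics/c4.png',im)
E
```

```text
clock 7.875
position [ 0.5098 -0.1812  0.1557]
ee_rot [-1.8086e+00 -2.5687e+00  1.0000e-04]
force [ 0.2078 -0.256   0.0853]
width 0.0042
gripper_force 0.0
```

View pics/c4.png

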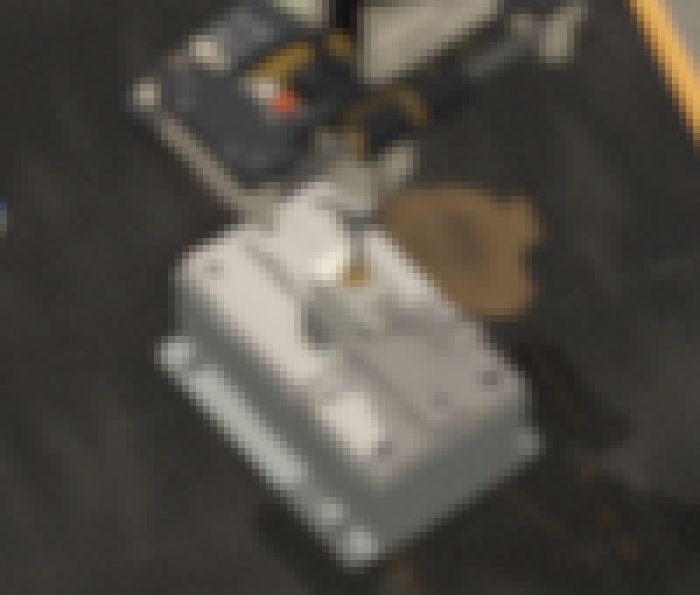

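The fingers at about (350,180) still sit on the knob. Less rod now shows, from (355,215) to (355,265), and the gauge is flat. I'll keep going gently.

>>> jog_arm([
  [[0,0,-0.1],[0,0,0],0],
  [[0,0,-0.1],[0,0,0],0],
])

```text
clock: 8.18
position: [0.5098, -0.1812, 0.1547]
ee_rot: [1.809, 2.569, 0.0]
force: [0.2, 0.0, 0.1]
width: 0.005
gripper_force: 0.0
```

>>> jog_arm([
  [[0,0,-0.1],[0,0,0],0],
  [[0,0,-0.1],[0,0,0],0],
])

```text
clock: 8.43
position: [0.5098, -0.1812, 0.1537]
ee_rot: [-1.809, -2.569, 0.0]
force: [-0.0, 0.5, 0.5]
width: 0.006
gripper_force: 0.0
```

>>> jog_arm([
  [[0,0,-0.1],[0,0,0],0],
  [[0,0,-0.1],[0,0,0],0],
])

```text
clock: 8.68
position: [0.5098, -0.1812, 0.1527]
ee_rot: [1.809, 2.569, -0.0]
force: [-0.1, 0.6, -0.1]
width: 0.0
gripper_force: 0.0
```

Now below the depth I expected, with no contact force. I'll lift off and look at the knob directly.

>>> jog_arm([
  [[0,0,2],[0,0,0],0],
  [[0,0,6],[0,0,0],0],
  [[0,3,12],[0,0,0],0],
  [[0,9,15],[0,0,0],0],
  [[0,15,15],[0,0,0],0],
  [[0,21,15],[0,0,0],0],
  [[0,21,15],[0,0,0],0],
])

```text
clock: 9.55
position: [0.5096, 0.0349, 0.3023]
ee_rot: [-1.796, -2.576, -0.001]
force: [-1.1, -0.6, 0.9]
width: 0.003
gripper_force: 0.0
```

```bash
cat >> h.py <<'E'
def gauge(c=(.511,-.183),yaw=19.8):
    y=np.radians(yaw);ex=np.array([np.cos(y),np.sin(y)]);ey=np.array([-ex[1],ex[0]])
    for n in('top','scene'):
        d=shot(n);X=cloud(d).reshape(-1,3);X=X[np.linalg.norm(X[:,:2]-c,axis=1)<.11]
        L=np.c_[(X[:,:2]-c)@ex,(X[:,:2]-c)@ey,X[:,2]]*1000
        k=L[(L[:,2]>118)&(L[:,2]<230)&(L[:,1]<25)&(abs(L[:,0])<30)]
        print(n,'knob',len(k),k.min(0).round(),k.max(0).round(),'z pct',np.percentile(k[:,2],[50,70,80,90,95]).round(1))
        print(' median xy of upper',np.median(k[k[:,2]>k[:,2].max()-12],0).round(1))
        g=L[(L[:,2]>100)&(L[:,1]>32)&(L[:,2]<200)]
        for a in range(30,100,10):
            s=g[(g[:,1]>=a)&(g[:,1]<a+10)]
            if len(s):print('  lever',a,len(s),'x',np.median(s[:,0]).round(1),'ymax',s[:,1].max().round(1),'z',np.median(s[:,2]).round(1))
        b=L[(L[:,2]>76)&(L[:,2]<92)&(abs(L[:,0])<16)&(L[:,1]<-35)]
        if len(b):print(' bar',b.min(0).round(),np.median(b,0).round(1))
        cv2.imwrite('pics/g_%s.png'%n,cv2.resize(d['img'][205:280,285:370] if n=='top' else d['img'][130:215,235:335],None,fx=7,fy=7,interpolation=3)[:,:,::-1])
E
python3 -c "
from h import *
gauge()"
```

```text
top knob 58 [-11.  -8. 159.] [ 11.  13. 181.] z pct [176.  177.3 178.  179.  179.9]
 median xy of upper [  0.3   2.2 176.1]
  lever 30 10 x 0.9 ymax 39.4 z 121.2
  lever 40 11 x -0.5 ymax 49.8 z 126.8
  lever 50 12 x -0.5 ymax 59.4 z 133.2
  lever 60 21 x -1.4 ymax 69.4 z 141.9
  lever 70 25 x -0.6 ymax 79.7 z 148.8
  lever 80 9 x 0.3 ymax 82.9 z 149.4
 bar [-12. -73.  77.] [  0.3 -53.5  82.3]
scene knob 36 [-10. -12. 160.] [ 13.  12. 184.] z pct [175.1 177.4 178.1 179.4 181.2]
 median xy of upper [  1.2  -0.  176.8]
  lever 80 1 x -5.9 ymax 82.9 z 151.4
 bar [-10. -78.  77.] [  6.1 -57.5  83.3]
```

View pics/g_scene.png

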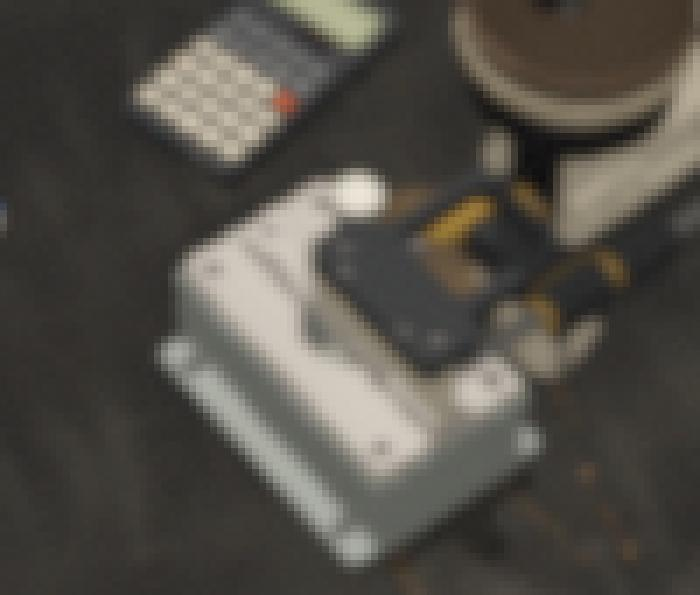

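The knob's top is now about 0.178 high (it started at 0.204), at (360,190), while the TCP went down to 0.153. So the fingers slipped past the knob. I'll check from the depth data where the fingertips really are.

```bash
python3 - <<'E'
from h import *
s=arm.observe();p=np.array(s['position']);R=cv2.Rodrigues(np.array(s['ee_rot']))[0];print(p)
d=shot('scene');X=cloud(d).reshape(-1,3);L=(X-p)@R*1000
L=L[np.linalg.norm(L,axis=1)<110]
for z in range(-70,20,5):
    a=L[(L[:,2]>=z)&(L[:,2]<z+5)&(abs(L[:,1])<100)]
    if len(a):print(z,len(a),'x',a[:,0].min().round(),a[:,0].max().round(),'y',a[:,1].min().round(),a[:,1].max().round(), np.median(a,0).round())
X=cloud(shot('top')).reshape(-1,3)
X=X[np.linalg.norm(X[:,:2]-[.511,-.183],axis=1)<.03];print(np.sort(X[:,2])[-20:].round(4))
E
```

```text
[0.50966965 0.02941885 0.30257754]
-70 2 x -4.0 -0.0 y 19.0 20.0 [ -2.  20. -67.]
-65 3 x 9.0 11.0 y 12.0 20.0 [  9.  15. -62.]
-60 5 x -11.0 12.0 y 15.0 18.0 [ -7.  17. -58.]
-55 7 x -9.0 12.0 y 7.0 19.0 [  7.  17. -52.]
-50 13 x 1.0 12.0 y -12.0 17.0 [ 10.   6. -46.]
-45 12 x -2.0 12.0 y -18.0 19.0 [  9.  10. -43.]
-40 9 x 8.0 12.0 y -14.0 11.0 [ 10.  -3. -37.]
-35 5 x 8.0 10.0 y -8.0 13.0 [  8.   4. -31.]
-30 2 x 8.0 9.0 y -5.0 -2.0 [  8.  -3. -28.]
-25 2 x 8.0 9.0 y -5.0 2.0 [  9.  -2. -25.]
[0.1767 0.1769 0.1769 0.1769 0.1771 0.1771 0.1773 0.1775 0.1775 0.1777
 0.1778 0.1781 0.1781 0.1788 0.1788 0.1789 0.1793 0.1794 0.1799 0.1801]
```

The closed fingertips really end about 25 mm behind the nominal TCP. That explains both observations: the knob was pushed normally and has gone down 26 mm so far. I'll return and continue.

>>> jog_arm([
  [[0,-6,0],[0,0,0],0],
  [[0,-12,0],[0,0,0],0],
  [[0,-18,-3],[0,0,0],0],
  [[0,-21,-8],[0,0,0],0],
  [[0,-21,-12],[0,0,0],0],
  [[0,-21,-14.5],[0,0,0],0],
  [[0,-21,-14.9],[0,0,0],0],
])

```text
clock: 10.62
position: [0.5081, -0.1828, 0.1526]
ee_rot: [-1.812, -2.564, 0.003]
force: [-1.5, 0.3, 0.4]
width: 0.002
gripper_force: 0.0
```

>>> jog_arm([
  [[0,0,-0.2],[0,0,0],0],
  [[0,0,-0.4],[0,0,0],0],
  [[0,0,-0.6],[0,0,0],0],
  [[0,0,-0.6],[0,0,0],0],
])

```text
clock: 11.12
position: [0.5101, -0.1813, 0.1481]
ee_rot: [1.808, 2.568, 0.001]
force: [0.6, -1.1, 1.1]
width: 0.007
gripper_force: 0.7
```

>>> jog_arm([
  [[0,0,-0.1],[0,0,0],0],
  [[0,0,-0.2],[0,0,0],0],
])

```text
clock: 11.38
position: [0.5101, -0.1812, 0.1458]
ee_rot: [1.808, 2.569, 0.0]
force: [0.3, -0.6, 1.0]
width: 0.009
gripper_force: 0.7
```

>>> jog_arm([
  [[0,0,-0.1],[0,0,0],0],
  [[0,0,-0.2],[0,0,0],0],
])

```text
clock: 11.62
position: [0.5099, -0.1812, 0.1437]
ee_rot: [1.808, 2.569, 0.0]
force: [0.6, -1.4, 1.4]
width: 0.003
gripper_force: 0.7
```

>>> jog_arm([
  [[0,0,-0.1],[0,0,0],0],
  [[0,0,-0.2],[0,0,0],0],
])

```text
clock: 11.88
position: [0.5098, -0.1812, 0.1417]
ee_rot: [1.809, 2.569, 0.0]
force: [0.9, -0.4, 2.0]
width: 0.006
gripper_force: 0.7
```

>>> jog_arm([
  [[0,0,-0.1],[0,0,0],0],
  [[0,0,-0.2],[0,0,0],0],
])

```text
clock: 12.12
position: [0.5098, -0.1812, 0.1397]
ee_rot: [-1.809, -2.569, -0.0]
force: [0.6, -0.4, 0.9]
width: 0.002
gripper_force: 0.7
```

```bash
python3 - <<'E'
from h import *
st()
d=shot('scene');X=cloud(d).reshape(-1,3)
c=np.array([.5104,-.1811]);y=np.radians(19.8);ex=np.array([np.cos(y),np.sin(y)]);ey=np.array([-ex[1],ex[0]])
L=np.c_[(X[:,:2]-c)@ex,(X[:,:2]-c)@ey,X[:,2]]*1000
L=L[(abs(L[:,0])<25)&(abs(L[:,1])<22)&(L[:,2]>90)]
for z in range(90,230,5):
    a=L[(L[:,2]>=z)&(L[:,2]<z+5)]
    if len(a):print(z,len(a),'x',a[:,0].min().round(),a[:,0].max().round(),'y',a[:,1].min().round(),a[:,1].max().round())
cv2.imwrite('pics/c5.png',cv2.resize(d['img'][130:200,250:320],None,fx=8,fy=8,interpolation=3)[:,:,::-1])
E
```

```text
clock 12.125
position [ 0.5098 -0.1812  0.1397]
ee_rot [-1.8086 -2.5688 -0.    ]
force [ 0.6094 -0.386   0.9471]
width 0.0023
gripper_force 0.7145
90 6 x 14.0 18.0 y -17.0 15.0
95 6 x 15.0 17.0 y -17.0 15.0
100 8 x 13.0 18.0 y -17.0 22.0
105 19 x -12.0 19.0 y -15.0 20.0
110 29 x -11.0 18.0 y -20.0 21.0
115 28 x -8.0 19.0 y -19.0 22.0
120 7 x -0.0 10.0 y -13.0 15.0
125 3 x 4.0 6.0 y -3.0 3.0
130 2 x 3.0 6.0 y -3.0 5.0
140 3 x -5.0 11.0 y -7.0 8.0
145 6 x -6.0 14.0 y -2.0 8.0
150 6 x 2.0 13.0 y -5.0 9.0
155 6 x -5.0 14.0 y -6.0 8.0
160 10 x 3.0 15.0 y -5.0 9.0
165 2 x 1.0 3.0 y 6.0 9.0
170 6 x -13.0 14.0 y -4.0 11.0
175 8 x -6.0 15.0 y 3.0 12.0
180 11 x -20.0 17.0 y -7.0 13.0
185 9 x -15.0 17.0 y -1.0 14.0
190 9 x -12.0 17.0 y -1.0 13.0
195 7 x 2.0 19.0 y -13.0 12.0
200 5 x 11.0 18.0 y 4.0 13.0
210 1 x 17.0 17.0 y 10.0 10.0
220 1 x 25.0 25.0 y -2.0 -2.0
```

View pics/c5.png

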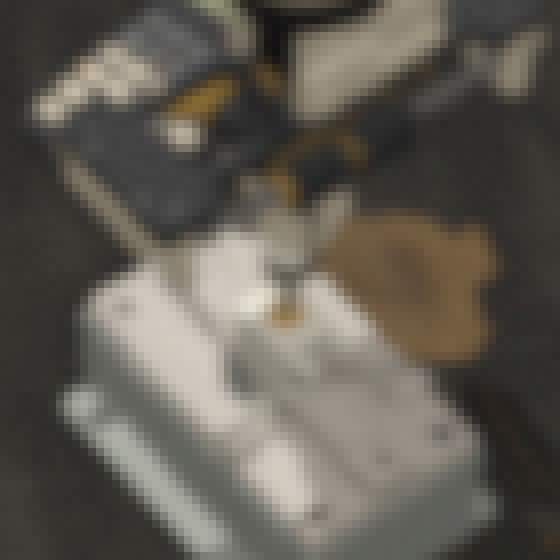

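Knob underside is about 0.140 high, around (290,265), so the depth is roughly 43 mm. It is following the fingers, so I'll continue in small steps.

>>> jog_arm([
  [[0,0,-0.1],[0,0,0],0],
  [[0,0,-0.1],[0,0,0],0],
])

```text
clock: 12.42
position: [0.5096, -0.1811, 0.1386]
ee_rot: [-1.808, -2.568, 0.0]
force: [-0.5, -0.6, 1.1]
width: 0.005
gripper_force: 0.2
```

>>> jog_arm([
  [[0,0,-0.1],[0,0,0],0],
  [[0,0,-0.1],[0,0,0],0],
])

```text
clock: 12.68
position: [0.5096, -0.1811, 0.1376]
ee_rot: [-1.808, -2.568, 0.0]
force: [0.2, 0.2, -0.3]
width: 0.006
gripper_force: 0.0
```

>>> jog_arm([
  [[0,0,-0.1],[0,0,0],0],
  [[0,0,-0.1],[0,0,0],0],
])

```text
clock: 12.92
position: [0.5097, -0.1812, 0.1366]
ee_rot: [-1.808, -2.569, 0.0]
force: [-0.2, 1.4, -0.3]
width: 0.002
gripper_force: 0.0
```

>>> jog_arm([
  [[0,0,-0.1],[0,0,0],0],
  [[0,0,-0.1],[0,0,0],0],
])

```text
clock: 13.18
position: [0.5098, -0.1812, 0.1356]
ee_rot: [-1.809, -2.569, 0.0]
force: [-0.3, 0.1, 0.7]
width: 0.005
gripper_force: 0.0
```

>>> jog_arm([
  [[0,0,-0.1],[0,0,0],0],
  [[0,0,-0.1],[0,0,0],0],
])

```text
clock: 13.42
position: [0.5098, -0.1812, 0.1347]
ee_rot: [1.809, 2.569, 0.0]
force: [0.5, 0.2, 0.2]
width: 0.005
gripper_force: 0.0
```

>>> jog_arm([
  [[0,0,-0.1],[0,0,0],0],
  [[0,0,-0.1],[0,0,0],0],
])

```text
clock: 13.68
position: [0.5098, -0.1812, 0.1336]
ee_rot: [-1.809, -2.569, 0.0]
force: [-0.4, 0.5, -0.2]
width: 0.006
gripper_force: 0.0
```

>>> jog_arm([
  [[0,0,-0.1],[0,0,0],0],
  [[0,0,-0.1],[0,0,0],0],
])

```text
clock: 13.92
position: [0.5098, -0.1812, 0.1326]
ee_rot: [-1.809, -2.569, 0.0]
force: [-0.3, -0.1, 1.5]
width: 0.003
gripper_force: 0.0
```

>>> jog_arm([
  [[0,0,-0.1],[0,0,0],0],
  [[0,0,-0.1],[0,0,0],0],
])

```text
clock: 14.18
position: [0.5098, -0.1813, 0.1316]
ee_rot: [-1.809, -2.569, 0.0]
force: [0.3, -0.8, 0.2]
width: 0.001
gripper_force: 0.0
```

>>> jog_arm([
  [[0,0,-0.1],[0,0,0],0],
  [[0,0,-0.1],[0,0,0],0],
])

```text
clock: 14.42
position: [0.5098, -0.1812, 0.1308]
ee_rot: [1.809, 2.569, 0.0]
force: [-1.1, 0.6, 2.1]
width: 0.006
gripper_force: 0.9
```

>>> jog_arm([
  [[0,0,-0.1],[0,0,0],0],
  [[0,0,-0.1],[0,0,0],0],
])

```text
clock: 14.68
position: [0.5103, -0.1812, 0.1304]
ee_rot: [1.808, 2.568, 0.001]
force: [-1.1, 1.4, 8.4]
width: 0.01
gripper_force: 4.4
```

```bash
python3 - <<'E'
from h import *
st()
d=shot('scene');X=cloud(d).reshape(-1,3)
c=np.array([.5104,-.1811]);y=np.radians(19.8);ex=np.array([np.cos(y),np.sin(y)]);ey=np.array([-ex[1],ex[0]])
L=np.c_[(X[:,:2]-c)@ex,(X[:,:2]-c)@ey,X[:,2]]*1000
L=L[(abs(L[:,0])<25)&(abs(L[:,1])<22)&(L[:,2]>90)]
for z in range(110,190,4):
    a=L[(L[:,2]>=z)&(L[:,2]<z+4)]
    if len(a):print(z,len(a),'x',a[:,0].min().round(),a[:,0].max().round(),'y',a[:,1].min().round(),a[:,1].max().round())
E
```

```text
clock 14.675
position [ 0.5103 -0.1812  0.1304]
ee_rot [1.8080e+00 2.5682e+00 1.5000e-03]
force [-1.0609  1.4496  8.3654]
width 0.0096
gripper_force 4.4087
110 12 x -10.0 18.0 y -21.0 22.0
114 38 x -9.0 18.0 y -17.0 22.0
118 8 x -3.0 17.0 y -4.0 13.0
122 2 x 6.0 11.0 y -2.0 4.0
130 3 x 0.0 11.0 y -1.0 6.0
134 3 x 4.0 13.0 y -4.0 6.0
138 2 x -4.0 9.0 y 1.0 6.0
142 4 x -3.0 14.0 y -4.0 11.0
146 8 x 4.0 16.0 y -4.0 10.0
150 4 x -3.0 11.0 y -8.0 7.0
154 6 x -5.0 15.0 y -3.0 9.0
158 3 x -11.0 15.0 y 7.0 8.0
162 7 x -20.0 11.0 y 6.0 13.0
166 5 x -5.0 16.0 y -1.0 9.0
170 6 x -14.0 18.0 y -5.0 11.0
174 12 x -17.0 17.0 y -6.0 13.0
178 7 x -12.0 18.0 y 7.0 12.0
182 7 x -16.0 10.0 y 7.0 11.0
186 4 x 18.0 18.0 y -10.0 11.0
```

The floor is reached: a sustained 8 N. I'll retract and go over the lever pad.

>>> jog_arm([
  [[0,0,1],[0,0,0],0],
  [[0,0,4],[0,0,0],0],
  [[0,0,5],[0,0,0],0],
  [[-1.1,3.2,5],[0,0,0],0],
  [[-2.3,6.4,5],[0,0,0],0],
  [[-2.3,6.4,3],[0,0,0],0],
  [[-2.3,6.4,1],[0,0,0],0],
  [[-2.3,6.4,0.4],[0,0,0],0],
])

```text
clock: 15.72
position: [0.486, -0.1169, 0.1327]
ee_rot: [-1.808, -2.568, 0.002]
force: [-0.3, -0.4, 1.0]
width: 0.004
gripper_force: 0.0
```

```bash
python3 -c "
from h import *
st();gauge((.5105,-.1815))"
```

```text
clock 15.725
position [ 0.486  -0.1169  0.1327]
ee_rot [-1.8075e+00 -2.5676e+00  1.6000e-03]
force [-0.2912 -0.3798  0.9876]
width 0.0036
gripper_force 0.0Traceback (most recent call last):
  File "<string>", line 3, in <module>
    st();gauge((.5105,-.1815))
         ~~~~~^^^^^^^^^^^^^^^^
  File "h.py", line 27, in gauge
    print(n,'knob',len(k),k.min(0).round(),k.max(0).round(),'z pct',np.percentile(k[:,2],[50,70,80,90,95]).round(1))
                          ~~~~~^^^
    return umr_minimum(a, axis, None, out, keepdims, initial, where)
ValueError: zero-size array to reduction operation minimum which has no identity
```

Now I'll press the lever down slowly.

>>> jog_arm([
  [[0,0,-0.4],[0,0,0],0],
  [[0,0,-0.8],[0,0,0],0],
  [[0,0,-1.2],[0,0,0],0],
  [[0,0,-1.6],[0,0,0],0],
  [[0,0,-2.0],[0,0,0],0],
  [[0,0,-2.4],[0,0,0],0],
])

```text
clock: 16.52
position: [0.4868, -0.1171, 0.1095]
ee_rot: [-1.808, -2.569, -0.0]
force: [-0.4, 1.2, 4.6]
width: 0.004
gripper_force: 1.8
```

>>> jog_arm([
  [[0,0,-0.3],[0,0,0],0],
  [[0,0,-0.6],[0,0,0],0],
  [[0,0,-0.9],[0,0,0],0],
])

```text
clock: 16.9
position: [0.4867, -0.117, 0.1006]
ee_rot: [-1.808, -2.569, -0.0]
force: [-0.0, 2.0, 5.0]
width: 0.007
gripper_force: 2.3
```

>>> jog_arm([
  [[0,0,-0.2],[0,0,0],0],
  [[0,0,-0.4],[0,0,0],0],
])

```text
clock: 17.15
position: [0.4866, -0.1168, 0.0966]
ee_rot: [-1.808, -2.568, -0.0]
force: [-1.9, 2.3, 5.9]
width: 0.007
gripper_force: 2.6
```

>>> jog_arm([
  [[0,0,-0.2],[0,0,0],0],
  [[0,0,-0.4],[0,0,0],0],
])

```text
clock: 17.4
position: [0.4865, -0.1166, 0.0925]
ee_rot: [-1.807, -2.568, -0.001]
force: [-1.7, 3.7, 6.0]
width: -0.0
gripper_force: 2.9
```

>>> jog_arm([
  [[0,0,-0.2],[0,0,0],0],
  [[0,0,-0.4],[0,0,0],0],
])

```text
clock: 17.65
position: [0.4864, -0.1161, 0.0885]
ee_rot: [-1.807, -2.568, -0.001]
force: [-2.1, 4.5, 6.7]
width: 0.006
gripper_force: 3.4
```

>>> jog_arm([
  [[0,0,-0.1],[0,0,0],0],
  [[0,0,-0.2],[0,0,0],0],
])

```text
clock: 17.9
position: [0.4866, -0.116, 0.0872]
ee_rot: [-1.807, -2.568, -0.003]
force: [-6.5, 8.1, 25.7]
width: 0.004
gripper_force: 13.0
```

On the stop. I'll retract and check the lever and knob.

>>> jog_arm([
  [[0,0,1],[0,0,0],0],
  [[0,0,5],[0,0,0],0],
  [[0,5,9],[0,0,0],0],
  [[0,11,12],[0,0,0],0.35],
  [[2,17,15],[0,0,0],0.35],
  [[2,20,17],[0,0,0],0.35],
  [[2,20,17],[0,0,0],0.35],
])

```text
clock: 18.77
position: [0.5079, 0.0865, 0.2579]
ee_rot: [1.8, 2.573, 0.003]
force: [-0.5, -0.9, -0.3]
width: 0.341
gripper_force: 0.0
```

```bash
python3 - <<'E'
from h import *
st();gauge((.5105,-.1815))
s=arm.observe();p=np.array(s['position']);R=cv2.Rodrigues(np.array(s['ee_rot']))[0]
X=cloud(shot('scene')).reshape(-1,3);L=(X-p)@R*1000
L=L[np.linalg.norm(L,axis=1)<100]
for z in range(-70,20,5):
    a=L[(L[:,2]>=z)&(L[:,2]<z+5)]
    if len(a):print(z,len(a),'x',a[:,0].min().round(),a[:,0].max().round(),'y',a[:,1].min().round(),a[:,1].max().round())
E
```

```text
clock 18.775
position [0.5079 0.0865 0.2579]
ee_rot [1.7997 2.5729 0.0032]
force [-0.4685 -0.8705 -0.3403]
width 0.3411
gripper_force 0.0
top knob 57 [-10. -10. 136.] [ 11.  10. 159.] z pct [153.  154.  155.  156.3 157.1]
 median xy of upper [ -0.3  -0.3 153.2]
  lever 30 9 x -0.4 ymax 39.8 z 112.9
  lever 40 13 x -1.2 ymax 49.8 z 111.3
  lever 50 12 x 0.2 ymax 59.4 z 111.5
  lever 60 14 x -0.6 ymax 69.9 z 111.2
  lever 70 22 x -0.6 ymax 80.0 z 111.5
  lever 80 24 x -1.4 ymax 89.8 z 111.6
  lever 90 14 x 0.4 ymax 95.1 z 111.4
 bar [-12. -75.  76.] [  0.4 -54.4  81.9]
scene knob 67 [-10. -13. 118.] [ 18.  18. 164.] z pct [150.2 153.5 156.  157.7 158.9]
 median xy of upper [  3.5  -0.7 155.9]
  lever 30 9 x 4.5 ymax 39.3 z 114.5
  lever 40 9 x 3.5 ymax 49.7 z 112.4
  lever 50 10 x 2.2 ymax 59.8 z 113.7
  lever 60 10 x 3.6 ymax 69.3 z 110.6
  lever 70 9 x 4.9 ymax 77.3 z 112.7
 bar [ -9. -79.  76.] [  3.9 -56.8  83.9]
-70 2 x -0.0 4.0 y -18.0 -14.0
-65 4 x -3.0 11.0 y -20.0 34.0
-60 6 x 8.0 11.0 y -34.0 -14.0
-55 9 x -7.0 11.0 y -24.0 33.0
-50 13 x 4.0 11.0 y -34.0 34.0
-45 8 x 3.0 11.0 y -29.0 33.0
-40 12 x 2.0 12.0 y -31.0 32.0
-35 6 x 3.0 9.0 y -25.0 26.0
-30 3 x 7.0 10.0 y -20.0 20.0
-25 1 x 6.0 6.0 y -17.0 -17.0
```

Lever is level (top about 0.112), the gauge hasn't moved, and the knob top is at about 0.156. Next I'll grip the knob.

>>> jog_arm([
  [[0,-6,0],[0,0,0],0.6],
  [[0,-12,0],[0,0,0],0.6],
  [[0,-18,0],[0,0,0],0.6],
  [[0.3,-24,-2],[0,0,0],0.6],
  [[0.3,-26.5,-6],[0,0,0],0.6],
  [[0.3,-26.5,-10],[0,0,0],0.6],
  [[0.3,-26.5,-12],[0,0,0],0.6],
  [[0.3,-26.5,-12],[0,0,0],0.6],
])

```text
clock: 19.92
position: [0.5075, -0.1834, 0.1352]
ee_rot: [-1.811, -2.563, 0.003]
force: [-0.1, 0.0, -0.0]
width: 0.601
gripper_force: 0.0
```

>>> jog_arm([
  [[0,0,-1],[0,0,0],0.6],
  [[0,0,-2],[0,0,0],0.6],
  [[0,0,-3],[0,0,0],0.6],
  [[0,0,-3.6],[0,0,0],0.6],
  [[0,0,-3.6],[0,0,0],0.6],
])

```text
clock: 20.55
position: [0.5095, -0.1821, 0.1003]
ee_rot: [-1.808, -2.568, 0.001]
force: [0.0, 0.6, 0.9]
width: 0.599
gripper_force: 0.0
```

>>> jog_arm([
  [[0,0,0],[0,0,0],0.4],
  [[0,0,0],[0,0,0],0.3],
  [[0,0,0],[0,0,0],0.2],
  [[0,0,0],[0,0,0],0.1],
  [[0,0,0],[0,0,0],0.1],
  [[0,0,0],[0,0,0],0.1],
], newtons=35)

```text
clock: 21.3
position: [0.5101, -0.1823, 0.1009]
ee_rot: [1.808, 2.568, 0.0]
force: [2.2, 0.7, 1.4]
width: 0.233
gripper_force: 35.0
```

>>> jog_arm([
  [[0,0,0.2],[0,0,0],0.1],
  [[0,0,0.5],[0,0,0],0.1],
  [[0,0,1],[0,0,0],0.1],
  [[0,0,2],[0,0,0],0.1],
  [[0,0,3],[0,0,0],0.1],
  [[0,0,3],[0,0,0],0.1],
])

```text
clock: 22.05
position: [0.5105, -0.1825, 0.1318]
ee_rot: [1.807, 2.567, 0.001]
force: [-0.0, 0.7, -4.1]
width: 0.23
gripper_force: 35.0
```

```bash
python3 - <<'E'
from h import *
P=np.load('top0.npz')['P'][255:312,228:270].reshape(-1,3);a=P[P[:,2]>.01];print(a.min(0),a.max(0))
d=shot('scene');X=cloud(d).reshape(-1,3)
X=X[(np.linalg.norm(X[:,:2]-[.5105,-.182],axis=1)<.1)&(X[:,2]>.074)&(X[:,2]<.2)]
print(np.percentile(X[:,2],[1,5,25,50]),len(X))
E
```

```text
[0.31557085 0.00204165 0.01001685] [0.4481303  0.09942043 0.14124312]
[0.07424628 0.07497979 0.10988515 0.13012967] 507
```

>>> jog_arm([
  [[0,0,2],[0,0,0],0.1],
  [[0,0,5],[0,0,0],0.1],
  [[0,0,8],[0,0,0],0.1],
  [[0.2,2,9],[0,0,-2],0.1],
  [[0.5,5,9],[0,0,-5],0.1],
  [[0.9,9,9],[0,0,-8],0.1],
  [[1.3,13,9],[0,0,-11],0.1],
  [[1.7,17,9],[0,0,-14],0.1],
])

```text
clock: 23.1
position: [0.5265, -0.0109, 0.2205]
ee_rot: [-2.11, -2.327, 0.0]
force: [-0.0, 0.4, -4.6]
width: 0.228
gripper_force: 35.0
```

>>> jog_arm([
  [[0.4,4,0],[0,0,-1.7],0.1],
  [[0.8,8,0],[0,0,-1.7],0.1],
  [[1.2,11.5,0],[0,0,-1.7],0.1],
  [[1.4,13.7,0],[0,0,-1.7],0.1],
  [[1.4,14.9,0],[0,0,-1.7],0.1],
  [[1.4,14.9,0],[0,0,-1.7],0.1],
  [[1.4,14.9,0],[0,0,-1.7],0.1],
])

```text
clock: 23.98
position: [0.5408, 0.135, 0.2209]
ee_rot: [2.145, 2.295, -0.0]
force: [0.5, -0.7, -4.1]
width: 0.224
gripper_force: 35.0
```

```bash
python3 - <<'E'
from h import *
st()
s=arm.observe();c=np.array(s['position'])[:2]
y=np.radians(4.1);ex=np.array([np.cos(y),np.sin(y)]);ey=np.array([-ex[1],ex[0]])
for n in('top','scene'):
    d=shot(n);X=cloud(d).reshape(-1,3);L=np.c_[(X[:,:2]-c)@ex,(X[:,:2]-c)@ey,X[:,2]]*1000
    L=L[(abs(L[:,0])<40)&(abs(L[:,1])<110)&(L[:,2]>130)&(L[:,2]<250)]
    for a in range(-100,110,10):
        q=L[(L[:,1]>=a)&(L[:,1]<a+10)]
        if len(q):print(n,a,len(q),'x',np.percentile(q[:,0],[5,50,95]).round(),'z',np.percentile(q[:,2],[5,50,95]).round())
    cv2.imwrite('pics/h_%s.png'%n,cv2.resize(d['img'][180:270,160:270] if n=='top' else d['img'][200:310,250:360],None,fx=5,fy=5,interpolation=3)[:,:,::-1])
E
```

```text
clock 23.975
position [0.5408 0.135  0.2209]
ee_rot [ 2.1446e+00  2.2951e+00 -3.0000e-04]
force [ 0.4663 -0.7269 -4.1209]
width 0.2243
gripper_force 34.9989
top -80 27 x [-11.  -1.   9.] z [198. 200. 204.]
top -70 36 x [-11.  -0.  10.] z [198. 201. 204.]
top -60 40 x [-12.  -1.  11.] z [198. 203. 206.]
top -50 39 x [-12.   0.  11.] z [200. 204. 207.]
top -40 36 x [-12.  -2.   9.] z [200. 204. 207.]
top -30 24 x [-11.   3.   9.] z [201. 205. 215.]
scene -80 4 x [ 9. 13. 14.] z [197. 199. 203.]
scene -70 2 x [12. 12. 13.] z [203. 204. 206.]
scene -60 2 x [14. 14. 14.] z [193. 197. 201.]
scene -50 3 x [12. 13. 14.] z [199. 204. 204.]
scene -40 2 x [13. 13. 14.] z [198. 203. 208.]
scene -30 6 x [12. 13. 14.] z [193. 201. 207.]
scene -20 4 x [15. 16. 16.] z [204. 209. 210.]
scene -10 16 x [ 5. 14. 16.] z [146. 204. 223.]
scene 0 47 x [-12.   4.  16.] z [156. 233. 245.]
scene 10 44 x [-10.   7.  15.] z [203. 232. 237.]
scene 20 64 x [-10.   5.  14.] z [200. 230. 238.]
scene 30 33 x [-3.  5. 13.] z [201. 209. 236.]
scene 40 30 x [-2.  5. 14.] z [198. 206. 233.]
scene 50 29 x [-3.  4. 13.] z [199. 205. 236.]
scene 60 29 x [-3.  6. 13.] z [200. 208. 236.]
scene 70 32 x [-6.  5. 13.] z [193. 232. 237.]
scene 80 24 x [-7.  1. 10.] z [230. 233. 238.]
scene 90 17 x [-6.  2. 10.] z [229. 232. 237.]
```

View pics/h_scene.png

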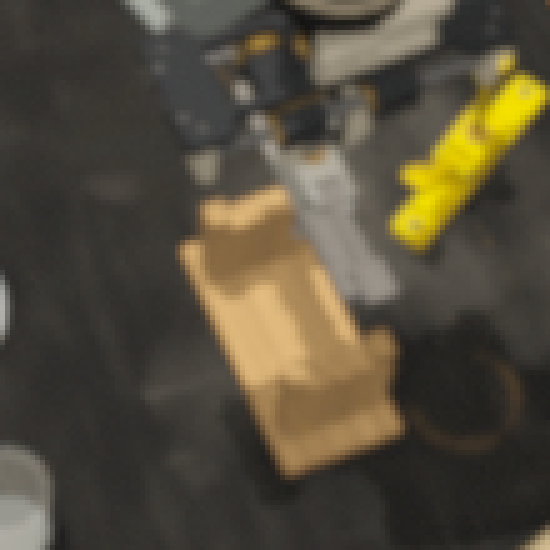

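The scene crop shows the gauge hanging level over the rest. Its housing is at about (325,185), the bar runs parallel to the rest, and the yellow look-alike at (470,150) is clear. I'll lower it.

>>> jog_arm([
  [[0,0,-2],[0,0,0],0.1],
  [[0,0,-4],[0,0,0],0.1],
  [[0,0,-6],[0,0,0],0.1],
  [[0,0,-8],[0,0,0],0.1],
  [[0,0,-9],[0,0,0],0.1],
  [[0,0,-9.5],[0,0,0],0.1],
  [[0,0,-9.5],[0,0,0],0.1],
])

```text
clock: 24.95
position: [0.541, 0.1366, 0.126]
ee_rot: [2.143, 2.297, 0.0]
force: [0.1, -0.2, -4.7]
width: 0.221
gripper_force: 35.0
```

>>> jog_arm([
  [[0,0,-0.3],[0,0,0],0.1],
  [[0,0,-0.6],[0,0,0],0.1],
  [[0,0,-0.9],[0,0,0],0.1],
  [[0,0,-1.2],[0,0,0],0.1],
  [[0,0,-1.2],[0,0,0],0.1],
])

```text
clock: 25.58
position: [0.5406, 0.1367, 0.1135]
ee_rot: [-2.142, -2.298, 0.001]
force: [-0.7, 0.8, -5.7]
width: 0.226
gripper_force: 35.0
```

>>> jog_arm([
  [[0,0,-0.1],[0,0,0],0.1],
  [[0,0,-0.1],[0,0,0],0.1],
])

```text
clock: 25.82
position: [0.5408, 0.1368, 0.1127]
ee_rot: [2.143, 2.298, 0.0]
force: [-0.8, 0.0, -4.5]
width: 0.228
gripper_force: 35.0
```

>>> jog_arm([
  [[0,0,-0.1],[0,0,0],0.1],
  [[0,0,-0.1],[0,0,0],0.1],
])

```text
clock: 26.08
position: [0.5407, 0.1368, 0.1117]
ee_rot: [-2.142, -2.298, 0.0]
force: [0.0, -0.6, -5.2]
width: 0.231
gripper_force: 35.0
```

>>> jog_arm([
  [[0,0,-0.1],[0,0,0],0.1],
  [[0,0,-0.1],[0,0,0],0.1],
])

```text
clock: 26.32
position: [0.541, 0.1367, 0.1109]
ee_rot: [2.142, 2.298, 0.0]
force: [-1.3, 0.7, -1.4]
width: 0.227
gripper_force: 35.0
```

Touching down. I'll release gently and rise.

>>> jog_arm([
  [[0,0,-0.05],[0,0,0],0.1],
  [[0,0,-0.05],[0,0,0],0.1],
])

```text
clock: 26.58
position: [0.5412, 0.1368, 0.1107]
ee_rot: [2.142, 2.297, 0.001]
force: [-0.7, -0.8, 3.0]
width: 0.231
gripper_force: 35.0
```

>>> jog_arm([
  [[0,0,0],[0,0,0],0.3],
  [[0,0,0],[0,0,0],0.45],
  [[0,0,0],[0,0,0],0.6],
  [[0,0,0],[0,0,0],0.6],
  [[0,0,0],[0,0,0],0.6],
])

```text
clock: 27.2
position: [0.5408, 0.1368, 0.1102]
ee_rot: [-2.142, -2.298, 0.0]
force: [-0.4, -0.5, 0.5]
width: 0.595
gripper_force: 0.0
```

>>> jog_arm([
  [[0,0,2],[0,0,0],0.6],
  [[0,0,5],[0,0,0],0.6],
  [[0,0,10],[0,0,0],0.6],
  [[0,0,15],[0,0,0],0.6],
  [[-5,0,17],[0,0,0],0.6],
  [[-11,0,17],[0,0,0],0.6],
  [[-11,-6,17],[0,0,0],0.6],
  [[-11,-12,17],[0,0,0],0.6],
])

```text
clock: 28.2
position: [0.4299, 0.0168, 0.28]
ee_rot: [-2.135, -2.302, -0.002]
force: [1.0, 0.1, 1.2]
width: 0.6
gripper_force: 0.0
```

>>> jog_arm([
  [[0,-6,0],[0,0,0],0.6],
  [[0,-12,0],[0,0,0],0.6],
  [[0,-12,0],[0,0,0],0.6],
])

```text
clock: 28.58
position: [0.4296, -0.1097, 0.2805]
ee_rot: [2.155, 2.284, 0.0]
force: [0.0, 0.8, -0.8]
width: 0.601
gripper_force: 0.0
```

```bash
python3 - <<'E'
from h import *
st()
c=np.array([.541,.137])
y=np.radians(4.1);ex=np.array([np.cos(y),np.sin(y)]);ey=np.array([-ex[1],ex[0]])
for n in('top','scene'):
    d=shot(n);X=cloud(d).reshape(-1,3);L=np.c_[(X[:,:2]-c)@ex,(X[:,:2]-c)@ey,X[:,2]]*1000
    L=L[(abs(L[:,0])<14)&(abs(L[:,1])<110)&(L[:,2]>74)&(L[:,2]<250)]
    k=L[L[:,2]>140];k=k[k[:,1]<30];print(n,'knob',len(k),k.min(0).round(),k.max(0).round(),np.percentile(k[:,2],[50,80,95]).round(1))
    for a in range(-100,110,10):
        q=L[(L[:,1]>=a)&(L[:,1]<a+10)]
        if len(q):print(n,a,len(q),'x',np.percentile(q[:,0],[5,50,95]).round(),'z',np.percentile(q[:,2],[5,50,95]).round())
    cv2.imwrite('pics/k_%s.png'%n,cv2.resize(d['img'][180:270,160:270] if n=='top' else d['img'][200:310,250:360],None,fx=5,fy=5,interpolation=3)[:,:,::-1])
E
```

```text
clock 28.575
position [ 0.4296 -0.1097  0.2805]
ee_rot [2.1552e+00 2.2843e+00 2.0000e-04]
force [ 0.009   0.8312 -0.7511]
width 0.6013
gripper_force 0.0
top knob 63 [-12. -14. 147.] [ 10.   7. 168.] [163.9 165.3 166.5]
top -80 20 x [-12.   1.  11.] z [89. 92. 94.]
top -70 34 x [-12.  -3.  11.] z [81. 91. 93.]
top -60 32 x [-13.   0.  12.] z [78. 92. 97.]
top -50 31 x [-11.  -2.  10.] z [85. 93. 98.]
top -40 30 x [-12.  -2.  10.] z [85. 94. 97.]
top -30 43 x [-12.  -1.  11.] z [ 89.  94. 121.]
top -20 36 x [-12.  -1.  11.] z [121. 124. 162.]
top -10 44 x [-12.  -4.   9.] z [123. 163. 166.]
top 0 28 x [-13.  -4.   7.] z [121. 162. 166.]
top 10 28 x [-13.  -5.  11.] z [118. 121. 125.]
top 20 35 x [-13.  -1.  11.] z [109. 121. 126.]
top 30 26 x [-12.  -4.  10.] z [ 88.  96. 122.]
top 40 29 x [-12.  -3.   8.] z [ 91. 116. 122.]
top 50 32 x [-12.  -4.  13.] z [ 78.  92. 121.]
top 60 36 x [-13.  -5.  13.] z [ 78.  93. 125.]
top 70 29 x [-10.  -2.   7.] z [ 88. 121. 124.]
top 80 25 x [-10.  -1.   7.] z [119. 122. 124.]
top 90 12 x [-6. -1.  6.] z [117. 121. 124.]
scene knob 65 [ -7. -11. 143
[... 222 characters left out ...]
-50 24 x [-8.  5. 13.] z [ 88.  96. 102.]
scene -40 15 x [-3.  8. 13.] z [82. 94. 98.]
scene -30 5 x [11. 13. 14.] z [ 84.  95. 120.]
scene -20 9 x [-3.  8. 13.] z [121. 124. 165.]
scene -10 34 x [-8.  6. 12.] z [120. 164. 168.]
scene 0 60 x [-9.  3. 12.] z [122. 149. 167.]
scene 10 31 x [-9.  4. 14.] z [ 96. 123. 130.]
scene 20 39 x [-10.   6.  13.] z [ 88. 120. 128.]
scene 30 33 x [-7.  5. 13.] z [ 88. 115. 127.]
scene 40 25 x [-2.  6. 12.] z [ 86.  97. 125.]
scene 50 30 x [-2.  4. 11.] z [ 87.  97. 126.]
scene 60 25 x [-2.  6. 13.] z [ 85.  98. 124.]
scene 70 21 x [-6.  5. 11.] z [ 84. 120. 127.]
scene 80 21 x [-6.  4. 10.] z [119. 123. 130.]
scene 90 17 x [-6.  2. 10.] z [117. 123. 129.]
```

View pics/k_scene.png

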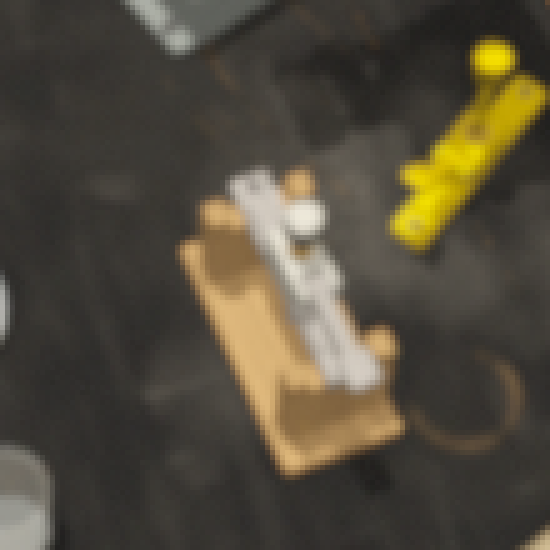

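The gauge lies level in both notches. The knob is at (305,220), its top at 0.166, which is 10 mm above its height on the block (0.156), matching the 10 mm higher seat. The depth is unchanged, and the robot is clear.

```bash
python3 -c "
from cell import arm
print(arm.sign_off())"
```

```text
the job is handed in; nothing more can be done
None
```

The bore measured about 53 mm deep. The rod is locked at that depth, and the gauge lies level in both notches of the rest with the depth unchanged. I handed the job in at about 28.7 s, and the result has not come back.

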